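# Snap the cake tin's lid shut all the way round

### The job

The lid is on the cake tin, but its rim has not clicked in. With the fingertips press down around the rim, section by section, until all six sections have snapped home and the rim lies level all the way round. Only press: do not pick up or tip the tin, leave it standing where it is, and do not disturb the other things on the shelf.

Things in the scene. Friction and masses are not known exactly. Their poses are not given: they have to be found in the camera images.
- tin: round aluminium cake tin with a cake in it, 190 mm across, 73 mm tall, about 0.7 kg, standing loose on the white surface (height 0), wearing its blue plastic lid. Origin at the centre of the tin's underside, z up, x towards the lid's small pull tab
- lid_middle (a point): centre of the blue lid's flat middle (120 mm across, 75 mm above the surface, already seated). Around it the lid's rim, 208 mm across, is split into six 60 degree sections, rim0 to rim5, centred at 0, 60, .. 300 degrees anticlockwise from above from the tin's x axis (tab on rim0). A section that is home lies level, its top 80 mm above the surface; one that is not slants up, outer edge 9 mm higher
- rim0_top (a point): the place to press on rim section 0, marked by three pale 26 mm long ribs: middle of the 18 mm wide flat top of the rim, 91 mm out from the tin's axis; it moves with the section, about 87 mm above the surface while unclipped and 80 mm when clicked home; z is square to the section's top, x outward
- rim0 (a joint): how far rim section 0 is pressed home: 0 rad standing up unclipped, 0.18 rad clicked home. It snaps over: it takes about 7 N downward at its press point to start it, beyond half way it jumps home by itself and stays; it stops on the tin there
- rim1_top (a point): the place to press on rim section 1, marked by three pale 26 mm long ribs: middle of the 18 mm wide flat top of the rim, 91 mm out from the tin's axis; it moves with the section, about 87 mm above the surface while unclipped and 80 mm when clicked home; z is square to the section's top, x outward
- rim1 (a joint): how far rim section 1 is pressed home: 0 rad standing up unclipped, 0.18 rad clicked home. It snaps over: it takes about 7 N downward at its press point to start it, beyond half way it jumps home by itself and stays; it stops on the tin there
- rim2_top (a point): the place to press on rim section 2, marked by three pale 26 mm long ribs: middle of the 18 mm wide flat top of the rim, 91 mm out from the tin's axis; it moves with the section, about 87 mm above the surface while unclipped and 80 mm when clicked home; z is square to the section's top, x outward
- rim2 (a joint): how far rim section 2 is pressed home: 0 rad standing up unclipped, 0.18 rad clicked home. It snaps over: it takes about 7 N downward at its press point to start it, beyond half way it jumps home by itself and stays; it stops on the tin there
- rim3_top (a point): the place to press on rim section 3, marked by three pale 26 mm long ribs: middle of the 18 mm wide flat top of the rim, 91 mm out from the tin's axis; it moves with the section, about 87 mm above the surface while unclipped and 80 mm when clicked home; z is square to the section's top, x outward
- rim3 (a joint): how far rim section 3 is pressed home: 0 rad standing up unclipped, 0.18 rad clicked home. It snaps over: it takes about 7 N downward at its press point to start it, beyond half way it jumps home by itself and stays; it stops on the tin there
- rim4_top (a point): the place to press on rim section 4, marked by three pale 26 mm long ribs: middle of the 18 mm wide flat top of the rim, 91 mm out from the tin's axis; it moves with the section, about 87 mm above the surface while unclipped and 80 mm when clicked home; z is square to the section's top, x outward
- rim4 (a joint): how far rim section 4 is pressed home: 0 rad standing up unclipped, 0.18 rad clicked home. It snaps over: it takes about 7 N downward at its press point to start it, beyond half way it jumps home by itself and stays; it stops on the tin there
- rim5_top (a point): the place to press on rim section 5, marked by three pale 26 mm long ribs: middle of the 18 mm wide flat top of the rim, 91 mm out from the tin's axis; it moves with the section, about 87 mm above the surface while unclipped and 80 mm when clicked home; z is square to the section's top, x outward
- rim5 (a joint): how far rim section 5 is pressed home: 0 rad standing up unclipped, 0.18 rad clicked home. It snaps over: it takes about 7 N downward at its press point to start it, beyond half way it jumps home by itself and stays; it stops on the tin there
- jar_big: glass jar with a shut spring-clip lid, 96 mm across, 123 mm tall; bystander, leave it alone; origin at the centre of its underside
- jar_small: smaller glass jar with a shut spring-clip lid, 84 mm across, 105 mm tall; bystander, leave it alone; origin at the centre of its underside
- mug: white mug, 80 mm across, 92 mm tall; bystander, leave it alone; origin at the centre of its underside
- scoop: red plastic scoop lying flat, about 195 mm long, 55 mm wide, 36 mm tall; bystander, leave it alone; origin under the back wall of its bowl, x towards the bowl's mouth
- coaster: round wooden coaster, 96 mm across, 10 mm thick; bystander, leave it alone; origin at the centre of its underside
- spatula: kitchen spatula lying flat along its x axis, 240 mm long; bystander, leave it alone
- timer: yellow and white egg timer, 68 mm across, 63 mm tall; bystander, leave it alone; origin at the centre of its underside

How it is judged:
At the end, for the whole second after the job is handed in: All six rim sections are clicked home (each joint above 0.16 of 0.18 rad); the tin stands upright (within 0.05 rad), at rest, within 30 mm of where it stood (value of joint each of rim0, rim1, rim2, rim3, rim4, rim5 above 0.16 rad and distance of tin from where it was at the start of the episode below 0.03 m and angle between tin's own z axis and vertical below 0.05 rad and linear speed of tin below 0.01 m/s); the robot touches nothing.
It fails at once if the tin is lifted off the surface (height (world z) of tin above 0.01 m).
It fails at once if the tin is tipped (angle between tin's own z axis and vertical above 0.12 rad).
It fails at once if the tin is pushed away from its place (distance of tin from where it was at the start of the episode above 0.05 m).
It fails at once if another thing on the shelf (jars, mug, scoop, coaster, spatula, timer) is moved more than 25 mm (distance of any of jar_big, jar_small, mug, scoop, coaster, spatula, timer from where it was at the start of the episode above 0.025 m).
It also fails if it takes over 58 s, if anything falls off the work surface, if the arm or the gripper's body presses on something with over 40 N, if the wrist force passes 120 N, or if a joint passes its speed limit or range.

### The arm

A 7-joint arm with a two-finger parallel gripper is mounted at the origin on the work surface. World frame = base frame: x ahead of the robot, y to its left, z up, the work surface at z = 0. Lengths are in m, angles in rad, forces in N, time in s.
With the tool pointing down it reaches from about 0.425 to 0.95 m from the base axis. Payload 4.7 kg.
Tool frame: the origin (TCP) lies between the finger pads; the fingertips stand 19 mm ahead of it and the grasp point (between the pads) is the TCP; y points along the fingers, x is the direction in which the jaws open and shut, and the axes are right-handed (so a half turn about y gives the same grasp; the last joint's range is limited). The gripper opens to 87 mm and grips with 3 to 60 N. Pads are 19 mm wide; open, the fingers measure 117 mm over their backs; the gripper's body (75 mm by 190 mm) begins 51 mm behind the grasp point.
Start: joints at [-1.358, 0.469, -0.049, 1.532, 0.024, 1.141, -0.082], TCP at [0.162, 0.655, 0.242] pointing down, gripper open.
Joint ranges: [-2.59, 2.59], [-0.33, 1.99], [-1.39, 1.29], [0.1, 2.45], [-1.04, 4.18], [0.21, 1.99], [-2.66, 2.66]. Speed limits (rad/s): [2.57, 2.57, 3.14, 3.14, 3.14, 3.14, 3.14].

### API

Orientations are given as a rotation vector (axis times angle).
In Python, from bench import r gives the robot as it stands. The module is installed in compiled form; this text tells all that it offers.
- The arm moves only by the tool play_rows, never from a script. Its argument "steps" is a list of rows, each a list of 7 numbers: the opening, from 0 (shut) to 1 (fully open), then the shift along the tool's x, y, z in cm, then the turn, a rotation vector about the tool's x, y, z in rad. A call has 1 to 10 rows; each row shifts and turns the commanded pose from where the row before left it, along the tool's axes as they then stand; what a row does not reach is not made up. A row lasts 1/12 s, in which the tool goes at most 41.7 mm and 7.16 degrees, less where a joint would pass 70% of its speed; a pose out of reach is approached as far as the arm can. A call is refused whole if a number of a shift passes 4.17 or a number of a turn 0.125, either way. A call with a gripper value outside its range is refused whole. The fingers move at their own pace and stop on an object; "squeeze" is the grip in N (left out, the last holds). Time passes only in rows, so rows that do not move let the fingers close. It gives the time, the measured TCP pose, the force and the opening at its end, in the units of the state.
- r.state(): the state, without advancing time (a new reading comes with each control period).
- r.camera(name): name is "scene" or "top" or "wrist"; returns (picture, depth): 420x560x3 uint8, red, green, blue; 420x560 float32, m along the optical axis (not along the pixel's ray), 0 where there is no reading.
- r.camera_info(name): a dict with "intrinsics" (3x3 intrinsics, pixels), "extrinsics" (4x4, takes a point from world to camera coordinates). Camera axes: x right, y down, z forward; pixel columns grow to the right and rows downward; lengths in m; the calibration is good to about 2 mm. The wrist camera is an equidistant fisheye: a pixel r from the principal point sees the ray r / f radians off the axis. A picture is of the moment at which its call begins: read the wrist's pose just before it. camera_info takes no time and is no camera call; for the wrist camera it gives the pose at the moment of the call.
- r.finish_job(): hands the job in, once; it reports no verdict.
The state is a dict: "clock": time; "joints": joint angles; "qd": joint speeds; "joint_torque": joint torques, N m; "position": TCP position; "eef_rot": TCP orientation; "wrist_force": force on the tool from outside, world axes, zero at the start; "torque": the same for the moment, N m; "opening": finger opening in m.
Only numpy, scipy, OpenCV 4.12 (cv2) and the standard library are available. Lean on these libraries where they do the work, as an engineer would, in place of code of your own. Each camera call takes 0.05 s, during which the arm holds its last target. There are 200 camera calls.

## Working session

There is one attempt and no reset: what is moved stays moved. The work goes in short steps, Python scripts to look and compute and a tool call to move; the robot and the scene stay as the last step left them, time stands still between calls to the robot, and variables do not carry over. Pictures are saved under pics/ and viewed, about 8 in all and at most 12, crops included, and the job is handed in when it is done.

Besides the shell and the picture viewer there is one more tool, called after "Request:" in YAML: its name, and indented under it one key for each argument. play_rows: Moves the arm, as the interface text tells. Its arguments: {"type":"object","properties":{"steps":{"type":"array"},"squeeze":{"type":"number"}},"required":["steps"]}

```bash
mkdir -p pics; python3 - <<'E'
from bench import r
import cv2,numpy as np
s=r.state();print({k:np.round(v,3) for k,v in s.items()})
for n in("scene","top"):
    p,d=r.camera(n);np.savez(n+'.npz',p=p,d=d,**{k:np.array(v) for k,v in r.camera_info(n).items()})
    cv2.imwrite(f'pics/{n}0.png',p[:,:,::-1])
    i=r.camera_info(n);print(n,np.round(i['intrinsics'],1),np.round(i['extrinsics'],3))
E
```

```text
{'clock': np.float64(0.0), 'joints': array([-1.358,  0.469, -0.049,  1.534,  0.024,  1.141, -0.082]), 'qd': array([ 0.   , -0.002,  0.001, -0.001, -0.   , -0.   , -0.002]), 'joint_torque': array([-0.0000e+00, -5.0797e+01, -8.1000e-02, -2.3616e+01, -6.2000e-02,
        3.8000e-02,  0.0000e+00]), 'position': array([0.161, 0.655, 0.241]), 'eef_rot': array([-1.315, -1.028,  1.031]), 'wrist_force': array([-0.469, -0.409,  0.799]), 'torque': array([ 0.049,  0.052, -0.034]), 'opening': np.float64(0.087)}
scene [[417.3   0.  284. ]
 [  0.  417.3 208.7]
 [  0.    0.    1. ]] [[-0.68   0.733  0.022  0.394]
 [ 0.46   0.449 -0.766 -0.206]
 [-0.572 -0.511 -0.642  1.609]
 [ 0.     0.     0.     1.   ]]
top [[469.9   0.  283.3]
 [  0.  469.9 205.3]
 [  0.    0.    1. ]] [[-0.008 -1.    -0.009  0.017]
 [-0.982  0.01  -0.188  0.589]
 [ 0.188  0.007 -0.982  1.248]
 [ 0.     0.     0.     1.   ]]
```

View pics/scene0.png

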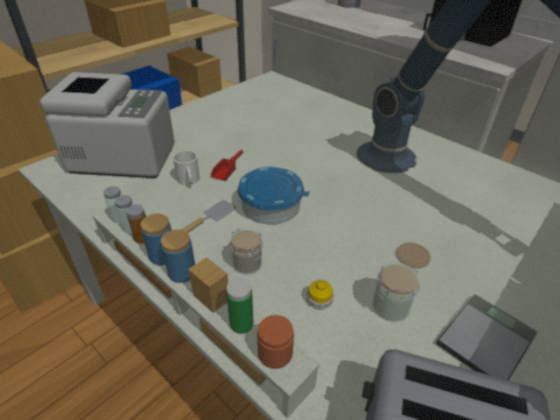

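View pics/top0.png

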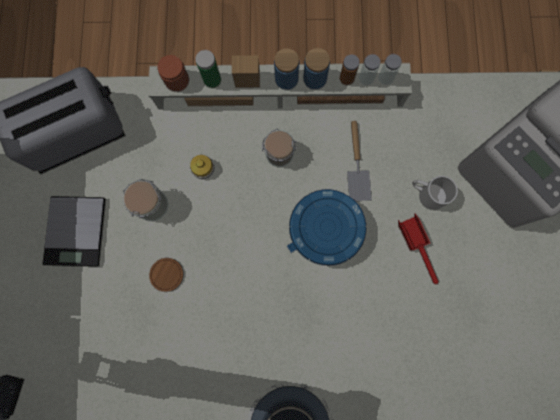

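The scene view shows the blue-lidded tin around (271,193). In the top view the lid is at about (328,227) with its tab at about (292,246). The mug, scoop, spatula and small jar surround it.

```bash
cat > h.py <<'E'
import numpy as np,cv2
from scipy.spatial.transform import Rotation as R
from bench import r
def ray(K,E,uv,z):
    d=E[:3,:3].T@np.linalg.inv(K)@[uv[0],uv[1],1]; c=-E[:3,:3].T@E[:3,3]
    return c+d*(z-c[2])/d[2]
def tool():
    s=r.state(); return np.array(s['position']),R.from_rotvec(s['eef_rot']).as_matrix()
E
python3 - <<'E'
from h import *
p,M=tool();print(np.round(M,3))
f=np.load('top.npz');K,E=f['intrinsics'],f['extrinsics']
h=cv2.cvtColor(f['p'],cv2.COLOR_RGB2HSV)
m=cv2.inRange(h,(95,100,50),(115,255,255));m[:150]=0;m[320:]=0
n,l,st,c=cv2.connectedComponentsWithStats(m);i=1+st[1:,4].argmax();print(st[i])
b=(l==i).astype(np.uint8)
o=cv2.morphologyEx(cv2.morphologyEx(b,cv2.MORPH_CLOSE,np.ones((15,15))),cv2.MORPH_OPEN,cv2.getStructuringElement(2,(31,31)))
cs=cv2.findContours(o,0,1)[0];q=max(cs,key=len)[:,0]
P=np.array([ray(K,E,x,.089)[:2] for x in q])
A=np.c_[2*P,np.ones(len(P))];s=np.linalg.lstsq(A,(P**2).sum(1),rcond=None)[0];C=s[:2];rad=np.sqrt(s[2]+C@C);print('C',C,rad,abs(np.linalg.norm(P-C,axis=1)-rad).max())
ys,xs=np.nonzero(b);Q=np.array([ray(K,E,(x,y),.085)[:2] for x,y in zip(xs,ys)])-C
far=Q[np.linalg.norm(Q,axis=1)>.110];print(len(far),'tab ang',np.degrees(np.arctan2(*far.mean(0)[::-1])),far.std(0))
# ribs
rr=cv2.inRange(h,(85,0,95),(115,150,255))
ys,xs=np.nonzero(rr[:,:]);Q=np.array([ray(K,E,(x,y),.087)[:2] for x,y in zip(xs,ys)])-C
n_=np.linalg.norm(Q,axis=1);Q=Q[(n_>.078)&(n_<.1)];print(np.histogram(np.degrees(np.arctan2(Q[:,1],Q[:,0])),36,(-180,180))[0])
g=f['p'][170:285,270:390,::-1];cv2.imwrite('pics/c.png',cv2.resize(g,None,fx=5,fy=5,interpolation=2))
E
```

```text
[[ 0.239 -0.    -0.971]
 [ 0.971 -0.002  0.239]
 [-0.002 -1.    -0.   ]]
[ 288  190   78   75 4258]
C [ 0.52338508 -0.10541314] 0.10051233353078061 0.007107097472038318
22 tab ang 119.29067464861265 [0.00477717 0.00361618]
[31  0  0 25 29 33 36 21 15 35 37 39 38 37 37 21 23 32 35 25 20  0  6 31
 22  4  9  4  7 36 27  0  0  0  0 26]
```

View pics/c.png

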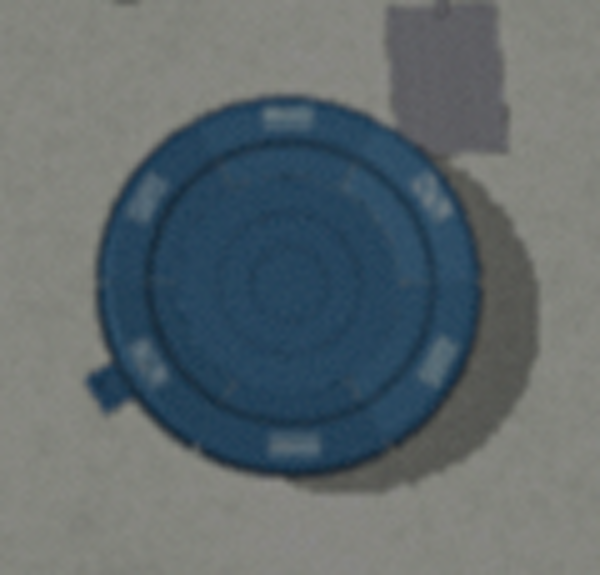

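The crop shows the six rib marks at about (288,117), (432,198), (437,362), (294,445), (149,365) and (148,197), with the tab at (108,388). I'll cast these onto z = 0.087.

```bash
python3 - <<'E'
from h import *
p,M=tool()
f=np.load('top.npz');K,E=f['intrinsics'],f['extrinsics']
P=np.array([ray(K,E,(270+(u-2)/5,170+(v-2)/5),.087) for u,v in [(149,365),(294,445),(437,362),(432,198),(288,117),(148,197)]])
C=P.mean(0);print('C',C);D=P-C
print(np.round(np.c_[P,np.linalg.norm(D,axis=1),np.degrees(np.arctan2(D[:,1],D[:,0]))],3))
a=np.unwrap(np.arctan2(D[:,1],D[:,0]));k=np.arange(6)
a0=np.mean(a-np.sign(a[1]-a[0])*k*np.pi/3);print(np.degrees(a0))
W=np.array([C+.091*np.array([np.cos(a0+i*np.pi/3),np.sin(a0+i*np.pi/3),0]) for i in k]);print(np.round(W,4))
print('to rim1 in tool cm',np.round(100*M.T@(W[1]+[0,0,.06]-p),1))
E
```

```text
C [ 0.52629412 -0.10777518  0.087     ]
[[ 4.81000e-01 -3.10000e-02  8.70000e-02  8.90000e-02  1.20451e+02]
 [ 4.38000e-01 -1.07000e-01  8.70000e-02  8.80000e-02  1.79441e+02]
 [ 4.81000e-01 -1.84000e-01  8.70000e-02  8.90000e-02 -1.20541e+02]
 [ 5.70000e-01 -1.85000e-01  8.70000e-02  8.90000e-02 -6.04290e+01]
 [ 6.16000e-01 -1.08000e-01  8.70000e-02  8.90000e-02 -3.58000e-01]
 [ 5.72000e-01 -3.20000e-02  8.70000e-02  8.90000e-02  5.89870e+01]]
119.59160301895277
[[ 0.4814 -0.0286  0.087 ]
 [ 0.4353 -0.1071  0.087 ]
 [ 0.4802 -0.1863  0.087 ]
 [ 0.5712 -0.1869  0.087 ]
 [ 0.6173 -0.1084  0.087 ]
 [ 0.5724 -0.0293  0.087 ]]
to rim1 in tool cm [-67.4   9.5 -44.8]
```

Request:
play_rows:
  steps:
    - [0,0,0,0,0,-0.12,0]
    - [0,0,0,0,0,-0.121,0]
    - [0,-3.4,0,-1.6,0,0,0]
    - [0,-3.4,0,-1.6,0,0,0]
    - [0,-3.4,0,-1.6,0,0,0]
    - [0,-3.4,0,-1.6,0,0,0]
    - [0,-3.4,0,-1.6,0,0,0]
    - [0,-3.4,0,-1.6,0,0,0]
    - [0,-3.4,0,-1.6,0,0,0]
    - [0,-3.4,0,-1.6,0,0,0]
  squeeze: 10

```text
clock: 0.93
position: [0.2897, 0.3813, 0.2413]
eef_rot: [-1.21, -1.208, 1.209]
wrist_force: [0.7, -0.2, -0.8]
opening: 0.0285
```

Request:
play_rows:
  steps:
    - [0,-3.4,0,-1.6,0,0,0]
    - [0,-3.4,0,-1.6,0,0,0]
    - [0,-3.4,0,-1.6,0,0,0]
    - [0,-3.4,0,-1.6,0,0,0]
    - [0,-3.4,0,-1.6,0,0,0]
    - [0,-3.4,0,-1.6,0,0,0]
    - [0,-3.4,0,-1.6,0,0,0]
    - [0,-3.4,0,-1.6,0,0,0]
    - [0,-3.4,1.0,-1.6,0,0,0]
    - [0,-3.4,2.0,-1.6,0,0,0]

```text
clock: 1.77
position: [0.4507, 0.0423, 0.2134]
eef_rot: [-1.212, -1.213, 1.205]
wrist_force: [0.3, 0.2, -0.4]
opening: 0.0003
```

Request:
play_rows:
  steps:
    - [0,-3.4,2.0,-1.6,0,0,0]
    - [0,-3.4,2.0,-1.6,0,0,0]
    - [0,0,2.0,0,0,0,0]
    - [0,0,1.5,0,0,0,0]
    - [0,0,0,0,0,0,0]

```text
clock: 2.18
position: [0.4777, -0.0234, 0.1348]
eef_rot: [-1.206, -1.202, 1.211]
wrist_force: [-0.2, -0.2, -0.5]
opening: 0.0004
```

```bash
python3 - <<'E'
from h import *
p,M=tool();print(np.round(p,4),r.state()['wrist_force'],r.state()['opening'])
a,_=r.camera('wrist');b,_=r.camera('scene')
cv2.imwrite('pics/w1.png',a[:,:,::-1]);b=b[130:250,200:350,::-1];b=cv2.resize(b,(560,448))
cv2.imwrite('pics/s1.png',b)
E
```

```text
[ 0.4777 -0.0234  0.1348] [-0.193773  -0.2071405 -0.4818361] 0.0003732116811889535
```

View pics/w1.png

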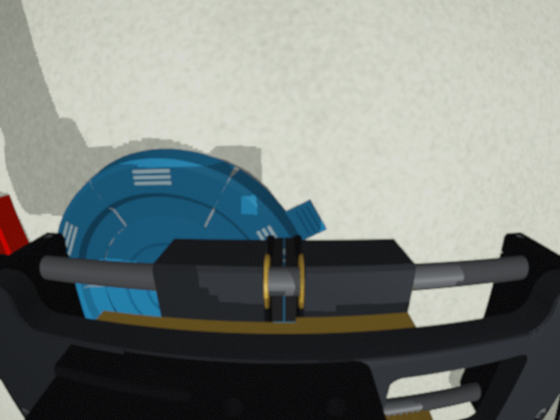

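View pics/s1.png

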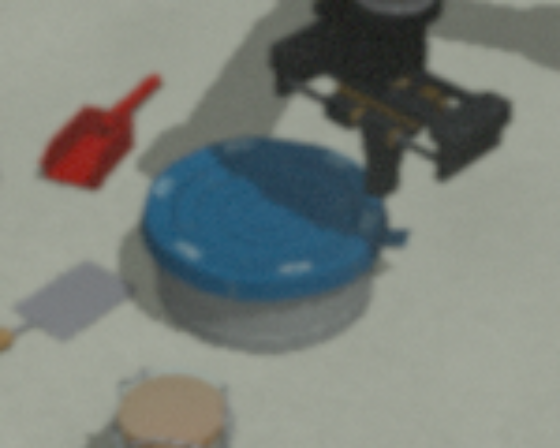

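The wrist view shows the finger tips at (285,310), next to rim0's ribs at (265,235) and the tab at (305,218). The scene crop agrees, with the finger at (380,190) over the rim on the tab side. I'll correct by about 5 mm and press.

Request:
play_rows:
  steps:
    - [0,-0.5,0,-0.4,0,0,0]
    - [0,0,1.2,0,0,0,0]
    - [0,0,0.8,0,0,0,0]
    - [0,0,0.5,0,0,0,0]
    - [0,0,0.3,0,0,0,0]
    - [0,0,0.3,0,0,0,0]
    - [0,0,0,0,0,0,0]

```text
clock: 2.87
position: [0.484, -0.0272, 0.1069]
eef_rot: [-1.209, -1.209, 1.209]
wrist_force: [-1.3, 1.5, 4.3]
opening: 0.0007
```

Request:
play_rows:
  steps:
    - [0,0,0.2,0,0,0,0]
    - [0,0,0.2,0,0,0,0]
    - [0,0,0,0,0,0,0]

```text
clock: 3.12
position: [0.4841, -0.0278, 0.1026]
eef_rot: [-1.21, -1.209, 1.209]
wrist_force: [-0.4, -0.5, 0.7]
opening: 0.0007
```

Request:
play_rows:
  steps:
    - [0,0,0.2,0,0,0,0]
    - [0,0,0.2,0,0,0,0]
    - [0,0,0,0,0,0,0]

```text
clock: 3.37
position: [0.4843, -0.0279, 0.0991]
eef_rot: [-1.21, -1.209, 1.208]
wrist_force: [-0.7, 0.1, 3.8]
opening: -0.0001
```

Request:
play_rows:
  steps:
    - [0,0,0.3,0,0,0,0]
    - [0,0,0.2,0,0,0,0]
    - [0,0,0,0,0,0,0]

```text
clock: 3.62
position: [0.4845, -0.0278, 0.0977]
eef_rot: [-1.207, -1.209, 1.206]
wrist_force: [-12.0, 0.5, 40.7]
opening: 0.0004
```

rim0 snapped: the force rose, dropped, and then met a hard stop with the tip at about 79 mm. Next is rim1.

Request:
play_rows:
  steps:
    - [0,0,-1.4,0,0,0,0]
    - [0,0,-3.0,0,0,0,0]
    - [0,-2.7,0,1.6,0,0,0]
    - [0,-2.7,0,1.6,0,0,0]
    - [0,-2.5,0,1.7,0,0,0]
    - [0,0,0,0,0,0,0]

```text
clock: 4.12
position: [0.4312, -0.1114, 0.1377]
eef_rot: [-1.213, -1.2, 1.204]
wrist_force: [-1.0, -0.7, -0.0]
opening: 0.0004
```

Request:
play_rows:
  steps:
    - [0,0,1.8,0,0,0,0]
    - [0,0,1.0,0,0,0,0]
    - [0,0,0.4,0,0,0,0]
    - [0,0,0.2,0,0,0,0]
    - [0,0,0,0,0,0,0]

```text
clock: 4.53
position: [0.4349, -0.1062, 0.1033]
eef_rot: [-1.208, -1.208, 1.21]
wrist_force: [0.5, -0.9, 0.5]
opening: 0.0007
```

Request:
play_rows:
  steps:
    - [0,0,0.2,0,0,0,0]
    - [0,0,0.2,0,0,0,0]
    - [0,0,0,0,0,0,0]

```text
clock: 4.78
position: [0.4351, -0.1064, 0.0997]
eef_rot: [-1.209, -1.209, 1.209]
wrist_force: [-0.5, -0.1, 1.0]
opening: 0.0005
```

Request:
play_rows:
  steps:
    - [0,0,0.1,0,0,0,0]
    - [0,0,0.1,0,0,0,0]
    - [0,0,0,0,0,0,0]

```text
clock: 5.03
position: [0.4352, -0.1066, 0.0988]
eef_rot: [-1.209, -1.209, 1.208]
wrist_force: [-3.5, 0.4, 10.4]
opening: 0.0004
```

Request:
play_rows:
  steps:
    - [0,0,-1.4,0,0,0,0]
    - [0,0,-2.6,0,0,0,0]
    - [0,-2.7,0,-1.5,0,0,0]
    - [0,-2.7,0,-1.5,0,0,0]
    - [0,-2.6,0,-1.5,0,0,0]
    - [0,0,0,0,0,0,0]
    - [0,0,1.5,0,0,0,0]
    - [0,0,0.8,0,0,0,0]
    - [0,0,0.3,0,0,0,0]
    - [0,0,0,0,0,0,0]

```text
clock: 5.87
position: [0.479, -0.1859, 0.1108]
eef_rot: [-1.207, -1.208, 1.21]
wrist_force: [-0.0, 1.4, 0.5]
opening: 0.0007
```

Request:
play_rows:
  steps:
    - [0,0,0.3,0,0,0,0]
    - [0,0,0.3,0,0,0,0]
    - [0,0,0,0,0,0,0]

```text
clock: 6.12
position: [0.48, -0.187, 0.106]
eef_rot: [-1.21, -1.209, 1.209]
wrist_force: [-1.1, -0.2, 3.3]
opening: 0.0004
```

Request:
play_rows:
  steps:
    - [0,0,0.3,0,0,0,0]
    - [0,0,0.3,0,0,0,0]
    - [0,0,0.2,0,0,0,0]
    - [0,0,0,0,0,0,0]

```text
clock: 6.45
position: [0.4802, -0.1866, 0.0987]
eef_rot: [-1.209, -1.209, 1.208]
wrist_force: [-2.7, 0.4, 11.9]
opening: -0.0
```

rim2 is at its stop. Next is rim3, 9.1 cm in world +x.

Request:
play_rows:
  steps:
    - [0,0,-1.4,0,0,0,0]
    - [0,0,-2.6,0,0,0,0]
    - [0,0,0,-3.1,0,0,0]
    - [0,0,0,-3.0,0,0,0]
    - [0,0,0,-3.0,0,0,0]
    - [0,0,0,0,0,0,0]
    - [0,0,1.5,0,0,0,0]
    - [0,0,0.8,0,0,0,0]
    - [0,0,0.3,0,0,0,0]
    - [0,0,0,0,0,0,0]

```text
clock: 7.28
position: [0.5697, -0.1864, 0.1105]
eef_rot: [-1.207, -1.207, 1.209]
wrist_force: [-0.2, -0.0, 0.8]
opening: 0.0003
```

Request:
play_rows:
  steps:
    - [0,0,0.3,0,0,0,0]
    - [0,0,0.3,0,0,0,0]
    - [0,0,0,0,0,0,0]

```text
clock: 7.53
position: [0.5713, -0.1874, 0.1063]
eef_rot: [-1.211, -1.209, 1.208]
wrist_force: [-1.3, -0.3, 3.6]
opening: 0.0007
```

Request:
play_rows:
  steps:
    - [0,0,0.3,0,0,0,0]
    - [0,0,0.3,0,0,0,0]
    - [0,0,0.2,0,0,0,0]
    - [0,0,0,0,0,0,0]

```text
clock: 7.87
position: [0.571, -0.1868, 0.0989]
eef_rot: [-1.209, -1.209, 1.208]
wrist_force: [-1.6, 0.8, 10.1]
opening: 0.0006
```

Request:
play_rows:
  steps:
    - [0,0,-1.4,0,0,0,0]
    - [0,0,-2.6,0,0,0,0]
    - [0,2.7,0,-1.6,0,0,0]
    - [0,2.6,0,-1.5,0,0,0]
    - [0,2.6,0,-1.5,0,0,0]
    - [0,0,0,0,0,0,0]
    - [0,0,1.5,0,0,0,0]
    - [0,0,0.8,0,0,0,0]
    - [0,0,0.3,0,0,0,0]
    - [0,0,0,0,0,0,0]

```text
clock: 8.7
position: [0.6158, -0.108, 0.1104]
eef_rot: [-1.207, -1.206, 1.209]
wrist_force: [-0.1, -0.4, -0.1]
opening: 0.0007
```

Request:
play_rows:
  steps:
    - [0,0,0.3,0,0,0,0]
    - [0,0,0.3,0,0,0,0]
    - [0,0,0,0,0,0,0]

```text
clock: 8.95
position: [0.6177, -0.1084, 0.1064]
eef_rot: [-1.212, -1.209, 1.208]
wrist_force: [-0.3, -0.8, 3.4]
opening: 0.0005
```

Request:
play_rows:
  steps:
    - [0,0,0.3,0,0,0,0]
    - [0,0,0.3,0,0,0,0]
    - [0,0,0.2,0,0,0,0]
    - [0,0,0,0,0,0,0]

```text
clock: 9.28
position: [0.6171, -0.1079, 0.099]
eef_rot: [-1.209, -1.209, 1.208]
wrist_force: [-2.6, -0.1, 9.2]
opening: 0.0004
```

Request:
play_rows:
  steps:
    - [0,0,-1.4,0,0,0,0]
    - [0,0,-2.6,0,0,0,0]
    - [0,2.7,0,1.5,0,0,0]
    - [0,2.6,0,1.5,0,0,0]
    - [0,2.6,0,1.5,0,0,0]
    - [0,0,0,0,0,0,0]
    - [0,0,1.5,0,0,0,0]
    - [0,0,0.8,0,0,0,0]
    - [0,0,0.3,0,0,0,0]
    - [0,0,0,0,0,0,0]

```text
clock: 10.12
position: [0.5712, -0.0293, 0.1105]
eef_rot: [-1.208, -1.206, 1.21]
wrist_force: [-0.8, -0.2, -0.3]
opening: 0.0005
```

Request:
play_rows:
  steps:
    - [0,0,0.3,0,0,0,0]
    - [0,0,0.3,0,0,0,0]
    - [0,0,0,0,0,0,0]

```text
clock: 10.37
position: [0.5728, -0.0289, 0.106]
eef_rot: [-1.211, -1.209, 1.208]
wrist_force: [0.2, 0.0, 4.5]
opening: 0.0002
```

Request:
play_rows:
  steps:
    - [0,0,0.3,0,0,0,0]
    - [0,0,0.3,0,0,0,0]
    - [0,0,0.2,0,0,0,0]
    - [0,0,0,0,0,0,0]

```text
clock: 10.7
position: [0.5722, -0.0288, 0.0989]
eef_rot: [-1.209, -1.209, 1.208]
wrist_force: [-3.3, 0.5, 10.3]
opening: 0.0005
```

All six sections have reached the stop. I'll retreat upwards and back towards +y, then check.

Request:
play_rows:
  steps:
    - [0,0,-1.4,0,0,0,0]
    - [0,0,-3.5,0,0,0,0]
    - [0,0,-3.5,0,0,0,0]
    - [0,3.5,-2.0,0,0,0,0]
    - [0,3.8,0,0.8,0,0,0]
    - [0,3.8,0,0.8,0,0,0]
    - [0,3.8,0,0.8,0,0,0]
    - [0,3.8,0,0.8,0,0,0]
    - [0,3.8,0,0.8,0,0,0]
    - [0,0,0,0,0,0,0]

```text
clock: 11.53
position: [0.5291, 0.2061, 0.2009]
eef_rot: [-1.198, -1.219, 1.216]
wrist_force: [-0.1, 0.3, 0.2]
opening: 0.0004
```

```bash
python3 - <<'E'
from h import *
def blue(p):
    h=cv2.cvtColor(p,cv2.COLOR_RGB2HSV);return cv2.inRange(h,(95,100,40),(115,255,255))
pt,dt=r.camera('top');ps,ds=r.camera('scene')
f=np.load('top.npz');print('top rim mask shift', [cv2.moments(blue(x)[170:285,270:390],True) and np.round([(m:=cv2.moments(blue(x)[170:285,270:390],True))['m10']/m['m00'],m['m01']/m['m00'],m['m00']],2) for x in (f['p'],pt)])
C=np.array([.5263,-.1078]);a0=np.radians(119.6)
for n,d0,d1 in(('top',f['d'],dt),('scene',np.load('scene.npz')['d'],ds)):
    i=r.camera_info(n);K,E=np.array(i['intrinsics']),np.array(i['extrinsics'])
    for d in(d0,d1):
        v,u=np.indices(d.shape);X=(np.linalg.inv(K)@np.stack([u.ravel(),v.ravel(),np.ones(u.size)])*d.ravel())
        X=(E[:3,:3].T@(X-E[:3,3:])).T;q=X[:,:2]-C;rr=np.linalg.norm(q,axis=1)
        s=np.round((np.arctan2(q[:,1],q[:,0])-a0)/(np.pi/3)).astype(int)%6
        k=(rr>.088)&(rr<.101)&(X[:,2]>.06)&(d.ravel()>0)
        print(n,'rim z mm',[round(1000*np.median(X[k&(s==j),2]),1) if (k&(s==j)).sum() else None for j in range(6)],'mid',round(1000*np.median(X[(rr<.05)&(X[:,2]>.05),2]),1))
c=np.hstack([cv2.resize(ps[130:250,200:350,::-1],(400,320)),cv2.resize(pt[100:300,260:460,::-1],(320,320))]);cv2.imwrite('pics/end.png',c)
print(r.state()['clock'],r.state()['wrist_force'])
E
```

```text
top rim mask shift [array([  56.94,   57.28, 4258.  ]), array([  57.07,   57.1 , 4073.  ])]
top rim z mm [np.float64(87.9), np.float64(88.2), np.float64(88.1), np.float64(87.4), np.float64(87.9), np.float64(87.7)] mid 76.0
top rim z mm [np.float64(80.9), np.float64(81.1), np.float64(80.7), np.float64(80.9), np.float64(80.4), np.float64(80.6)] mid 75.9
scene rim z mm [np.float64(86.7), np.float64(86.3), np.float64(86.8), np.float64(86.5), np.float64(86.5), np.float64(86.1)] mid 74.7
scene rim z mm [np.float64(79.2), np.float64(78.8), np.float64(79.0), np.float64(79.8), np.float64(79.6), np.float64(79.4)] mid 74.6
11.6333 [-0.54477569 -0.74219682  0.28908637]
```

View pics/end.png

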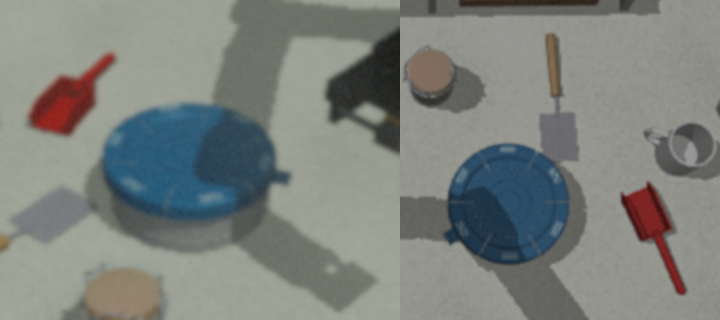

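The picture shows the lid level all round (left, centred near (190,160); right, near (508,203)). The neighbouring things are in place and the arm is clear. Depth puts all six sections about 7 mm lower than at the start. I'm handing in.

```bash
python3 -c "
from bench import r
print(r.finish_job())"
```

```text
the job is handed in; nothing more can be done
None
```

I pressed all six rim sections down one after another with the closed fingertips, and each went to its hard stop. I then backed the arm clear and handed the job in at about 11.6 s; no verdict was reported.

- **Rim:** the rim's measured height fell from about 86–88 mm to 79–81 mm on all six sections in both the top and scene cameras, against 80 mm when home. The lid's flat middle did not change.
- **Tin:** its outline in the top view shifted by only about 0.2 pixel (roughly 0.5 mm).
- **Other things:** the scoop, spatula, mug and small jar look undisturbed in the last picture. I did not measure them, and the big jar, coaster and timer were outside that crop, though the arm only passed well above that side of the shelf.
- **Force:** confirming rim0 reached about 41 N at the wrist, more than I intended but under the 120 N wrist limit. It was through the fingertips, so I don't expect the 40 N limit on the arm and gripper body to apply. Readings on the other five were at most about 12 N.
- **Snap seen directly:** for rim1 my readings did not catch the force peak before the snap. Its clicking home rests on the stop height and the depth check.

No check failed or disagreed.

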